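# Feed a steel roller through the slot of a deburring tub

## Robot

A 6-joint arm with a two-finger parallel gripper is mounted at the origin on the work surface. World frame = base frame: x ahead of the robot, y to its left, z up, the work surface at z = 0. Lengths are in m, angles in rad, forces in N, time in s.
With the tool pointing down it reaches from about 0.425 to 0.95 m from the base axis. Payload 3.5 kg.
Tool frame: the origin (TCP) lies midway between the tips of the shut fingers; the grasp point (between the pads) lies 19 mm behind it; z points along the fingers, y is the line along which they close (so a half turn about z gives the same grasp; the last joint's range is limited). The gripper opens to 85 mm and grips with 20 to 120 N. Pads are 22 mm wide; open, the fingers measure 114 mm over their backs; the gripper's body (76 mm by 85 mm) begins 54 mm behind the grasp point. The pads swing forward as they close: fully open they stand 13 mm farther back than shut.
Start: joints at [-1.324, 0.286, 1.577, -0, 1.279, -0.15], TCP at [0.261, -0.623, 0.231] pointing down, gripper open.
Joint ranges: [-2.77, 2.77], [-0.9, 2.22], [0.21, 2.48], [-1.53, 4.67], [0.24, 2.81], [-2.84, 2.84]. Speed limits (rad/s): [2.79, 2.79, 3.14, 3.14, 3.14, 3.14].

## Interface

Orientations are given as a unit quaternion [x, y, z, w].
In Python, from plant import ctrl, cams, order gives the robot as it stands.
- The arm moves only by the tool move_arm, never from a script. Its argument "plan" is one flat list of numbers, 7 for each row, row after row: the shift along the world's x, y, z in mm, then the turn, a rotation vector about the world's x, y, z in degrees, then the finger opening in mm, from 0 to 85.4. A call has 1 to 12 rows; each row shifts and turns the commanded pose from where the row before left it; what a row does not reach is not made up. A row lasts 1/10 s, in which the tool goes at most 50 mm and 8.59 degrees, less where a joint would pass 70% of its speed; a pose out of reach is approached as far as the arm can. A call is refused whole if a number of a shift passes 50 or a number of a turn 8.59, either way. A call with a gripper value outside its range is refused whole. The fingers move at their own pace and stop on an object; "newtons" is the grip in N (left out, the last holds). Time passes only in rows, so rows that do not move let the fingers close. It gives the time, the measured TCP pose, the force, the opening and the grip force at its end, in the units of the state.
- ctrl.get_state(): the state, without advancing time (a new reading comes with each control period).
- cams.read_camera(name): name is "side" or "top" or "wrist"; returns a dict with "color" (420x560x3 uint8, red, green, blue), "fov_y" (degrees; the focal length in pixels is half the picture's height over the tangent of half this angle, whatever the lens; pixels are square), "cx", "cy" (the principal point, pixels), "k1" (the pictures are not rectified: a ray, as slopes to the right and down, at radius r is drawn at 1 + k1 r^2 times it, then the intrinsics apply), "origin" and "orientation" of the camera in the world; the wrist camera has in their place "T_tool_cam" (4x4, takes a point from camera to tool coordinates, whose origin is the TCP and whose axes are the flange's). Camera axes: x right, y up, looking along -z (the intrinsics and any distortion apply to the point x, -y, -z); pixel columns grow to the right and rows downward; lengths in m; the calibration is good to about 2 mm. A picture is of the moment at which its call begins: read the wrist's pose just before it. There is no depth.
- order.sign_off(): hands the job in; it is judged then, once.
The state is a dict: "time": time; "qpos": joint angles; "dq": joint speeds; "joint_efforts": joint torques, N m; "eef_pos": TCP position; "tcp_rot": TCP orientation; "contact_force": force on the tool from outside, world axes, zero at the start; "wrist_torque": the same for the moment, N m; "opening": opening from 0.0 (shut) to 1.0 (fully open); "finger_force": force on a finger pad.
Only numpy, scipy, OpenCV 4.12 (cv2) and the standard library are available. Lean on these libraries where they do the work, as an engineer would, in place of code of your own. Each camera call takes 0.05 s, during which the arm holds its last target. There are 200 camera calls.

## Task

Take the narrow scoop with the steel roller in it by its upright handle, lower it level through the slot in the cover of the deburring tub and tip it mouth down inside, so that the roller rolls out into the tub, without the scoop touching the cover. Then bring the empty scoop out again and stand it upright on the bench beside the tub; leave the wide scoop where it stands.

Things in the scene. Friction and masses are not known exactly. Their poses are not given: they have to be found in the camera images.
- scoop: Narrow steel scoop, loose, 0.25 kg: trough 90 long, 34 wide, 24 high. Origin: centre of its underside; z up, open mouth at the -x end, y across. Upright stem (6 x 12) at the rear, x = +48, with a black grip 22 (x) by 16 (y) from z = 120 to 175: grasp it across y at z = 145. Mouth faces the robot's right, -y (yaw 1.57 +- 0.4 rad). Holds the roller.
- roller: Plain dark steel roller, 16 mm diameter, 25 long, 40 g, lying across the scoop at its rear; origin at its centre, y along its axis. The scoop's inner floor falls 5 degrees towards the rear, which keeps the roller there while the scoop is level; tipped 30 degrees mouth down, the roller rolls out over the mouth.
- cover: Fixed cover plate of the tub, 270 (x) by 180 (y) by 4 mm, top 150 mm above the bench; slot 160 long (x), 62 wide (y). Origin: slot centre in the top face; z up, yaw 1.57 +- 0.3 rad. Tub below: inside 252 x 162, floor 144 below the cover's top. Tip the scoop about where its stem crosses the cover (handle leans towards the mouth), or the stem hits the slot's end.
- wide_scoop: The other scoop: same build, length and height, but 74 mm wide (too wide for the slot) and empty. Not to be used. Origin and axes as for the narrow scoop.
Mind the look-alikes: they are no part of the job. What is shaped like the scoop but orange or red is not meant.

How it is judged:
On the way, in this order (a step that is already met when the one before it is completed fails the run):
1. the scoop's trough is wholly through the slot (underside at least 30 mm below the cover's top face), within 11 degrees of level, with the roller still in it (x of scoop in the frame of cover between -0.11 and 0.11 m and y of scoop in the frame of cover between -0.07 and 0.07 m and z of scoop in the frame of cover below -0.03 m and angle between scoop's own z axis and vertical below 0.2 rad and distance between roller and scoop below 0.055 m), for 0.05 s.
2. the scoop is tipped inside the tub by at least 14 degrees (x of scoop in the frame of cover between -0.11 and 0.11 m and y of scoop in the frame of cover between -0.07 and 0.07 m and z of scoop in the frame of cover below -0.03 m and angle between scoop's own z axis and vertical above 0.25 rad), for 0.1 s.
At the end, for the whole second after the job is handed in: The roller lies on the tub's floor; the narrow scoop stands on the bench outside the tub (underside within 12 mm of the bench top, within 10 degrees of upright), released and at rest (x of roller in the frame of cover between -0.126 and 0.126 m and y of roller in the frame of cover between -0.081 and 0.081 m and z of roller in the frame of cover below -0.12 m and height (world z) of scoop between -0.01 and 0.012 m and angle between scoop's own z axis and vertical below 0.17 rad and linear speed of scoop below 0.03 m/s and (x of scoop in the frame of cover above 0.14 m or x of scoop in the frame of cover below -0.14 m or y of scoop in the frame of cover above 0.095 m or y of scoop in the frame of cover below -0.095 m)); the robot touches nothing.
It fails at once if the scoop touches the cover plate (more than 0.5 N) (contact force between scoop and cover above 0.5 N).
It fails at once if the wide scoop is shifted by more than 30 mm (distance of wide_scoop from where it was at the start of the episode above 0.03 m).
It also fails if it takes over 61 s, if anything falls off the work surface, if the arm or the gripper's body presses on something with over 40 N, if the wrist force passes 120 N, or if a joint passes its speed limit or range.

## Working session

There is one attempt and no reset: what is moved stays moved. The work goes in short steps, Python scripts to look and compute and a tool call to move; the robot and the scene stay as the last step left them, time stands still between calls to the robot, and variables do not carry over. Pictures are saved under pics/ and viewed, at most 11 in all, crops included, and the job is handed in when it is done.

Besides the shell and the picture viewer there is one more tool, called after "Emit:" by a JSON object that holds its "method" and its "body", one argument or row to a line. move_arm: Moves the arm, as the interface text tells. Its arguments: {"type":"object","properties":{"plan":{"type":"array","items":{"type":"number"}},"newtons":{"type":"number"}},"required":["plan"]}

```bash
mkdir -p pics; cat > h.py <<'E'
import numpy as np, cv2
from scipy.spatial.transform import Rotation as R
from plant import ctrl, cams, order
def cam(n):
    s=ctrl.get_state(); c=cams.read_camera(n)
    if 'origin' in c:
        c['o']=np.array(c['origin']); c['R']=R.from_quat(c['orientation']).as_matrix() if np.size(c['orientation'])==4 else np.array(c['orientation'])
    else:
        T=np.array(c['T_tool_cam']); Rt=R.from_quat(s['tcp_rot']).as_matrix()
        c['o']=np.array(s['eef_pos'])+Rt@T[:3,3]; c['R']=Rt@T[:3,:3]
    c['f']=210/np.tan(np.radians(c['fov_y'])/2); return c
def ray(c,u,v):
    d=np.array([(u-c['cx'])/c['f'],(v-c['cy'])/c['f']]); p=d.copy()
    for _ in range(20): p=d/(1+c['k1']*(p@p))
    return c['R']@np.array([p[0],-p[1],-1])
def onz(c,u,v,z):
    r=ray(c,u,v); return c['o']+r*(z-c['o'][2])/r[2]
def two(c1,p1,c2,p2):
    a=ray(c1,*p1);b=ray(c2,*p2); 
    t=np.linalg.lstsq(np.stack([a,-b],1),c2['o']-c1['o'],rcond=None)[0]
    x=c1['o']+a*t[0];y=c2['o']+b*t[1]; return (x+y)/2,np.linalg.norm(x-y)
def proj(c,P):
    q=c['R'].T@(np.array(P)-c['o']); p=np.array([q[0],-q[1]])/-q[2]; p=p*(1+c['k1']*(p@p))
    return p*c['f']+[c['cx'],c['cy']]
def save(c,n): cv2.imwrite('pics/'+n,c['color'][:,:,::-1])
E
cat > a.py <<'E'
from h import *
import pickle
a=cam('top');b=cam('side')
im=np.vstack([a['color'],b['color']])
save(a,'top.png');save(b,'side.png')
pickle.dump((a,b),open('tb.pkl','wb'))
for c in(a,b):print(c['o'],c['R'][:,2],c['f'],c['k1'])
print(ctrl.get_state())
E
python3 a.py
```

```text
[ 0.40289093 -0.13715373  1.38180184] [-0.06149246  0.00736915  0.99808034] 494.11458112692077 -0.13625709143939543
[0.17489766 0.72386637 1.15495869] [-0.20838367  0.63019293  0.74795262] 519.935114164399 -0.1944470269467777
{'time': 0.1, 'qpos': array([-1.32400704e+00,  2.87108833e-01,  1.57801650e+00,  1.54912760e-05,
        1.27860996e+00, -1.49977824e-01]), 'dq': array([ 0.00055316,  0.00192037, -0.00053601,  0.00044876,  0.00048952,
       -0.00028894]), 'joint_efforts': array([ 5.68595406e-04, -4.07299769e+01, -2.93699348e+01, -1.34011707e-04,
        3.45781511e-03, -1.42725234e-06]), 'eef_pos': array([ 0.26074505, -0.62196622,  0.23007196]), 'tcp_rot': array([ 9.80386314e-01,  1.97082542e-01, -4.44313556e-05, -1.07042072e-03]), 'contact_force': array([-0.13918193,  0.6628697 , -0.55297919]), 'wrist_torque': array([-0.02445076, -0.05039051,  0.06943867]), 'finger_force': 0.0, 'opening': 0.9982553142192254}
```

View pics/top.png

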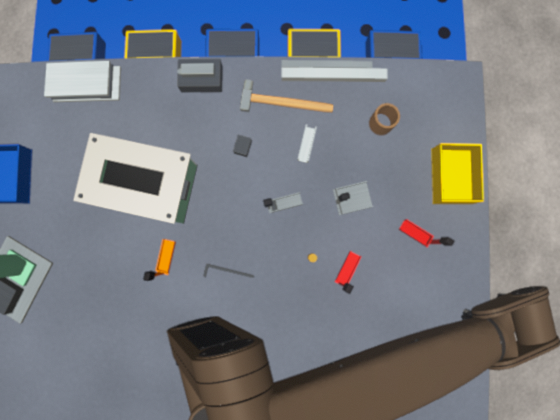

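View pics/side.png

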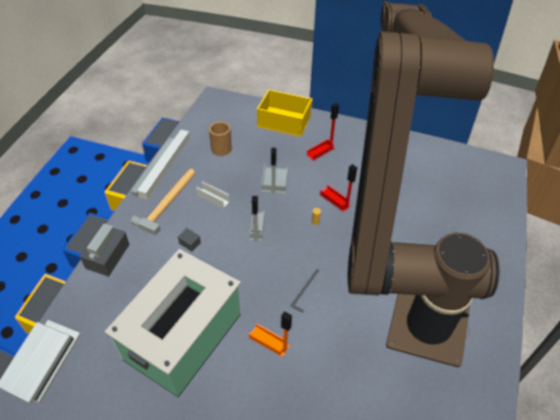

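Candidates: narrow grey scoop with stem, top (285,202) / side (256,222); wide scoop, top (353,198) / side (274,178); orange scoop, top (165,256); red scoops, top (348,268) and (418,233); white channel without a handle, top (307,143). By the description I choose the narrow grey one with its grip at top (268,203). The cover is at top (135,178).

```bash
cat > b.py <<'E'
from h import *
import pickle
a,b=pickle.load(open('tb.pkl','rb'))
print('R',a['R'].round(2).tolist())
def dark(c,x0,y0,x1,y1,t=45):
    g=c['color'][y0:y1,x0:x1].max(2)<t
    n,l,s,ce=cv2.connectedComponentsWithStats(g.astype(np.uint8)); k=1+np.argmax(s[1:,4])
    ys,xs=np.nonzero(l==k); return ce[k]+[x0,y0],s[k],np.stack([xs+x0,ys+y0],1)
A=dark(a,255,190,278,215);B=dark(b,245,190,262,218)
print(A[:2],B[:2]);P,e=two(a,A[0],b,B[0]);print('grip',P,e)
A2=dark(a,333,188,350,206);B2=dark(b,266,145,280,166);P2,e2=two(a,A2[0],b,B2[0]);print('wide grip',P2,e2)
# cover: light region in top
h=a['color'].astype(int); m=((h.min(2)>150)).astype(np.uint8); m[:, :70]=0;m[:,200:]=0;m[:125]=0;m[230:]=0
cs,_=cv2.findContours(m,cv2.RETR_EXTERNAL,cv2.CHAIN_APPROX_NONE);c=max(cs,key=cv2.contourArea)
W=np.array([onz(a,*p[0],.15)[:2] for p in c],np.float32); print('cover',cv2.minAreaRect(W))
f=np.zeros_like(m);cv2.drawContours(f,[c],-1,1,-1); s=f*(h.max(2)<95).astype(np.uint8)
n,l,st,ce=cv2.connectedComponentsWithStats(s);k=1+np.argmax(st[1:,4])
print(st[k],ce[k]);cs,_=cv2.findContours((l==k).astype(np.uint8),cv2.RETR_EXTERNAL,cv2.CHAIN_APPROX_NONE)
W=np.array([onz(a,*p[0],.15)[:2] for p in cs[0]],np.float32); print('slot',cv2.minAreaRect(W))
# trough of scoop (top view), z~0.024 rim
r=a['color'][185:220,255:310].astype(int)
bg=np.median(r.reshape(-1,3),0);print('bg',bg)
cv2.imwrite('pics/crop.png',np.hstack([cv2.resize(a['color'][170:240,250:320][:,:,::-1],(420,420),interpolation=3),cv2.resize(b['color'][190:250,230:290][:,:,::-1],(380,420),interpolation=3)]))
E
python3 b.py
```

```text
R [[0.0, 1.0, -0.06], [-1.0, 0.0, 0.01], [0.01, 0.06, 1.0]]Traceback (most recent call last):
  File "b.py", line 9, in <module>
    A=dark(a,255,190,278,215);B=dark(b,245,190,262,218)
  File "b.py", line 7, in dark
    n,l,s,ce=cv2.connectedComponentsWithStats(g.astype(np.uint8)); k=1+np.argmax(s[1:,4])
                                                                       ~~~~~~~~~^^^^^^^^^
    return _wrapfunc(a, 'argmax', axis=axis, out=out, **kwds)
    return bound(*args, **kwds)
ValueError: attempt to get argmax of an empty sequence
```

```bash
sed -i 's/t=45/t=66/' b.py; python3 b.py
```

```text
R [[0.0, 1.0, -0.06], [-1.0, 0.0, 0.01], [0.01, 0.06, 1.0]]
(array([267.7826087 , 202.23913043]), array([ 9,  9,  8,  8, 46], dtype=int32)) (array([254.19753086, 204.79012346]), array([ 7,  6,  6, 18, 81], dtype=int32))
grip [ 0.51083681 -0.11525333  0.14538537] 0.002560291851785985
wide grip [ 0.52489963 -0.30569037  0.14574938] 0.0025856794806546064
cover ((0.573646605014801, 0.23284825682640076), (0.27274423837661743, 0.18365556001663208), 77.52120971679688)
[ 101  161   62   34 1319] [131.41546626 177.10689917]
slot ((0.5732675194740295, 0.23196718096733093), (0.15368905663490295, 0.05726448819041252), 77.60893249511719)
bg [123. 130. 141.]
```

View pics/crop.png

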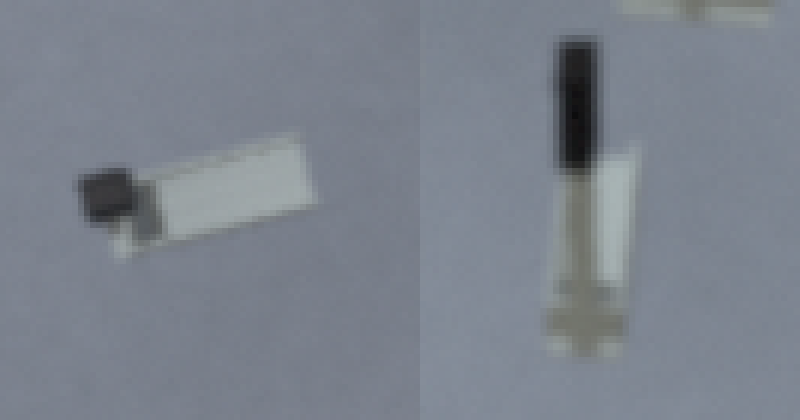

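Crop: the grip is at crop (105,197), the roller at (148,210) at the rear, and the mouth at the right (310,170). This is the right scoop, with its axis about 12.6° off −y. The cover's yaw is 77.5°.

Emit:
{"method": "move_arm", "body": {
  "plan": [10,20,3,0,0,6,85,25,50,3,0,0,7.4,85,25,50,0,0,0,7.4,85,25,50,0,0,0,7.4,85,25,50,0,0,0,7.4,85,25,50,0,0,0,7.4,85,25,50,0,0,0,7.4,85,25,50,0,0,0,7.4,85,25,50,0,0,0,7.4,85,25,50,0,0,0,7.4,85,15,37,0,0,0,7.4,85,0,0,0,0,0,0,85]
}}

```text
time: 1.3
eef_pos: [0.4879, -0.1588, 0.2365]
tcp_rot: [0.621, 0.784, 0.001, -0.001]
contact_force: [0.5, -0.4, 0.2]
opening: 0.994
finger_force: 0.0
```

```bash
cat > c.py <<'E'
from h import *
import sys
s=ctrl.get_state();print(s['time'],s['eef_pos'],R.from_quat(s['tcp_rot']).as_matrix().round(3).tolist(),s['contact_force'],s['opening'],s['finger_force'],s['qpos'].round(2))
c=cam('wrist');save(c,sys.argv[1]);print(c['o'],c['R'].round(3).tolist(),c['f'],c['k1'])
import pickle;pickle.dump(c,open('w.pkl','wb'))
E
python3 c.py w1.png
```

```text
1.3 [ 0.48794046 -0.15882626  0.23652305] [[-0.228, 0.974, -0.0], [0.974, 0.228, 0.002], [0.002, 0.0, -1.0]] [ 0.54440437 -0.38116915  0.22489782] 0.9938352092842371 0.0 [-0.51 -0.08  1.96  0.    1.26 -0.74]
[ 0.47343824 -0.08978146  0.38030133] [[0.973, -0.22, -0.062], [0.229, 0.936, 0.268], [-0.001, -0.275, 0.961]] 291.5938942485236 -0.03916966940164491
```

View pics/w1.png

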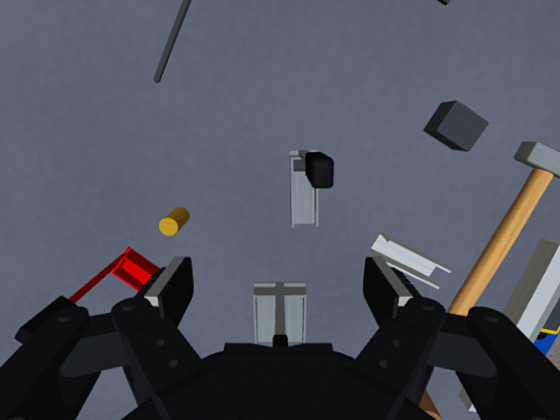

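The wrist view shows the narrow scoop at (305,190) with its grip at (320,170) and the roller at (299,165). The wide scoop is at (280,310).

```bash
cat > d.py <<'E'
from h import *
import pickle
w=pickle.load(open('w.pkl','rb'));a,b=pickle.load(open('tb.pkl','rb'))
im=w['color'].astype(int); sub=im[140:240,280:345]
g=(sub.max(2)<40).astype(np.uint8); n,l,s,ce=cv2.connectedComponentsWithStats(g);k=1+np.argmax(s[1:,4]);print('dark',s[k],ce[k]+[280,140])
G=ce[k]+[280,140]
for z in(.145,.15,.155):print(z,onz(w,*G,z))
print(two(w,G,b,(254.2,204.8)))
for P in([.511,-.115,.175],[.511,-.115,.12],[.511,-.115,.145]):print(proj(w,P))
m=((sub-np.array(np.median(im[60:120,230:280].reshape(-1,3),0))).sum(2)>30).astype(np.uint8)
for r in(20,30,40,50,60,70,80,84,86,88): x=np.nonzero(m[r])[0]; print(r+140,x.min()+280 if len(x) else 0,x.max()+280 if len(x) else 0)
def yaw(p,q,z): d=onz(w,*q,z)-onz(w,*p,z); return np.degrees(np.arctan2(d[1],d[0])),onz(w,*p,z),onz(w,*q,z)
L=[(np.nonzero(m[r])[0].min()+280,r+140) for r in range(20,84)]
X=np.polyfit([q[1] for q in L],[q[0] for q in L],1);print(X)
print('left edge yaw',yaw((np.polyval(X,225),225),(np.polyval(X,160),160),.024))
cv2.imwrite('pics/c2.png',cv2.resize(w['color'][140:240,270:370][:,:,::-1],(600,600),interpolation=0))
E
python3 d.py
```

```text
dark [ 25  12  29  36 880] [318.91818182 169.38068182]
0.145 [ 0.51321909 -0.11526857  0.145     ]
0.15 [ 0.51237377 -0.11472699  0.15      ]
0.155 [ 0.51152845 -0.11418541  0.155     ]
(array([ 0.5127687 , -0.11539006,  0.14480466]), np.float64(0.000977595463238923))
[321.68105521 174.38717856]
[312.8286388  164.47386122]
[316.35992051 168.42669852]
160 291 292
170 291 292
180 291 307
190 291 318
200 291 318
210 292 318
220 292 318
224 292 318
226 292 317
228 0 0
[1.75824176e-02 2.87882967e+02]
left edge yaw (np.float64(104.93077703375506), array([ 0.51877022, -0.20581231,  0.024     ]), array([ 0.49728666, -0.12524535,  0.024     ]))
```

View pics/c2.png

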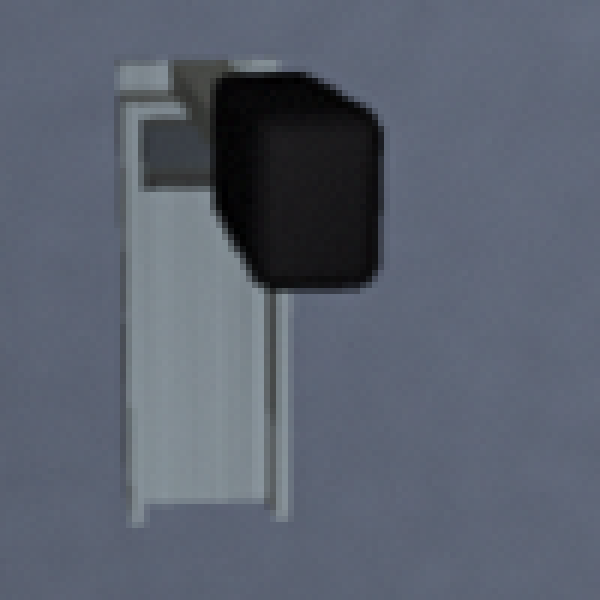

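The crop shows the grip's top face centred at (323.5,173.5) in full-picture pixels, the roller at (300,165), and the mouth ends at (292,227) and (317.5,226.7).

```bash
python3 - <<'E'
from h import *
import pickle
w=pickle.load(open('w.pkl','rb'))
def yaw(p,q,z): d=onz(w,*q,z)-onz(w,*p,z); return np.degrees(np.arctan2(d[1],d[0])),np.linalg.norm(d)
print(onz(w,323.5,173.5,.175))
print(yaw((318.6,226),(318.6,190),.024),yaw((292.2,226),(290.3,157),.024),yaw((291.5,227),(318.3,226.7),.024))
print(yaw((313.6,182),(313.6,160.5),.175),yaw((333.2,182),(333.2,162),.175))
q=(onz(w,290.5,227,.024)+onz(w,318.8,226.7,.024))/2;print('mouth',q)
E
```

```text
[ 0.5120864  -0.11409215  0.175     ]
(np.float64(105.43545271010953), np.float64(0.04757234085400115)) (np.float64(105.48713655291502), np.float64(0.08839138028011685)) (np.float64(13.912606856494918), np.float64(0.03469238603916158))
(np.float64(105.09657908613322), np.float64(0.015269735442676827)) (np.float64(106.12131802565332), np.float64(0.014243438501103215))
mouth [ 0.53552791 -0.20447041  0.024     ]
```

Emit:
{"method": "move_arm", "body": {
  "plan": [8,15,0,0,0,1.5,85,10,18,0,0,0,0,85,6,11,0,0,0,0,85,0,0,-20,0,0,0,85,0,0,-30,0,0,0,85,0,0,-30,0,0,0,85,0,0,-20,0,0,0,85,0,0,-10,0,0,0,85,0,0,0,0,0,0,85,0,0,0,0,0,0,85],
  "newtons": 90
}}

```text
time: 2.35
eef_pos: [0.5117, -0.1198, 0.1279]
tcp_rot: [0.614, 0.789, 0.0, 0.001]
contact_force: [-0.5, 0.3, -0.3]
opening: 0.997
finger_force: 0.0
```

```bash
python3 c.py w2.png
```

```text
2.35 [ 0.51165203 -0.11978423  0.12790391] [[-0.245, 0.969, 0.001], [0.969, 0.245, -0.001], [-0.001, 0.001, -1.0]] [-0.47760942  0.27412154 -0.3412574 ] 0.9974456605618277 0.0 [-0.42  0.07  2.03 -0.    1.04 -0.67]
[ 0.49571955 -0.05068681  0.27148858] [[0.969, -0.236, -0.068], [0.246, 0.931, 0.27], [-0.0, -0.278, 0.961]] 291.5938942485236 -0.03916966940164491
```

View pics/w2.png

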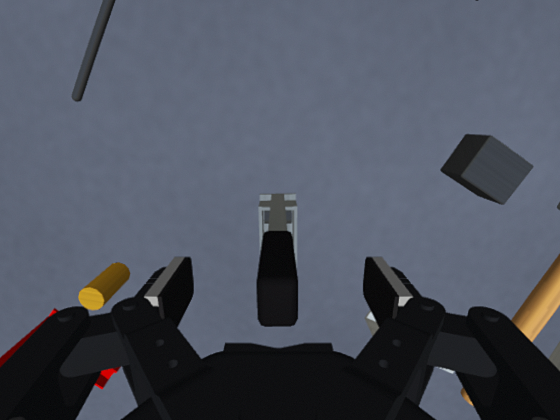

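The grip is centred between the pads at (278,300), aligned with the tool. I'll shift 5 mm along its axis and close.

Emit:
{"method": "move_arm", "body": {
  "plan": [0,4,-2,0,0,0.5,85,0,0,0,0,0,0,40,0,0,0,0,0,0,20,0,0,0,0,0,0,5,0,0,0,0,0,0,5,0,0,0,0,0,0,5,0,0,0,0,0,0,5,0,0,0,0,0,0,5],
  "newtons": 90
}}

```text
time: 3.2
eef_pos: [0.511, -0.115, 0.1252]
tcp_rot: [0.611, 0.792, -0.0, -0.0]
contact_force: [0.0, 0.6, 2.7]
opening: 0.175
finger_force: 88.2
```

Emit:
{"method": "move_arm", "body": {
  "plan": [0,0,4,0,0,0,5,0,0,8,0,0,0,5,0,0,12,0,0,0,5,0,0,16,0,0,0,5,0,0,20,0,0,0,5,0,0,22,0,0,0,5,0,0,24,0,0,0,5,0,0,24,0,0,0,5,0,0,22,0,0,0,5,0,0,20,0,0,0,5,0,0,16,0,0,0,5,0,0,10,0,0,0,5]
}}

```text
time: 4.4
eef_pos: [0.5114, -0.1152, 0.3252]
tcp_rot: [0.611, 0.792, 0.0, 0.001]
contact_force: [0.1, -0.7, -4.0]
opening: 0.173
finger_force: 87.9
```

Emit:
{"method": "move_arm", "body": {
  "plan": [1,4,4,0,0,-0.5,5,1,8,0,0,0,-1.5,5,2,12,0,0,0,-2,5,3,16,0,0,0,-2.5,5,4,20,0,0,0,-2.5,5,4,24,0,0,0,-2.5,5,5,26,0,0,0,-2.5,5,5,26,0,0,0,-2.5,5,5,26,0,0,0,-2.5,5,5,26,0,0,0,-2.5,5,5,26,0,0,0,-2,5,5,26,0,0,0,-2,5]
}}

```text
time: 5.6
eef_pos: [0.5557, 0.1263, 0.3256]
tcp_rot: [0.771, 0.637, -0.001, -0.001]
contact_force: [0.5, 0.5, -3.3]
opening: 0.176
finger_force: 88.0
```

Emit:
{"method": "move_arm", "body": {
  "plan": [5,24,0,0,0,-1.5,5,5,22,0,0,0,-0.7,5,5,20,0,0,0,0,5,4,18,0,0,0,0,5,4,16,0,0,0,0,5,3,13,0,0,0,0,5,2,10,0,0,0,0,5,1,7,0,0,0,0,5,0,4,0,0,0,0,5,0,2,0,0,0,0,5,0,0,0,0,0,0,5,0,0,0,0,0,0,5]
}}

```text
time: 6.8
eef_pos: [0.5851, 0.2605, 0.3271]
tcp_rot: [0.783, 0.623, -0.0, 0.0]
contact_force: [0.9, -0.4, -3.5]
opening: 0.176
finger_force: 88.0
```

```bash
cat > e.py <<'E'
from h import *
import pickle,sys
s=ctrl.get_state();M=R.from_quat(s['tcp_rot']).as_matrix();print(s['time'],s['eef_pos'],M.round(3).tolist(),np.degrees(np.arctan2(M[1,0],M[0,0])),s['contact_force'],s['opening'])
a=cam('top');b=cam('side');w=cam('wrist');pickle.dump((a,b,w),open('tbw.pkl','wb'))
ca=lambda c,x0,y0,x1,y1,W,H:cv2.resize(c['color'][y0:y1,x0:x1][:,:,::-1],(W,H),interpolation=3)
cv2.imwrite('pics/'+sys.argv[1],np.vstack([np.hstack([ca(a,70,120,210,225,400,300),ca(b,100,180,260,300,400,300)]),np.hstack([ca(w,180,100,400,265,400,300),ca(w,0,0,560,420,400,300)])]))
E
python3 e.py m1.png
```

```text
6.8 [0.58511947 0.26045936 0.32710292] [[0.225, 0.974, 0.0], [0.974, -0.225, -0.0], [-0.0, 0.0, -1.0]] 77.00781499733891 [ 0.94553508 -0.43093632 -3.54410742] 0.17639320892979557
```

View pics/m1.png

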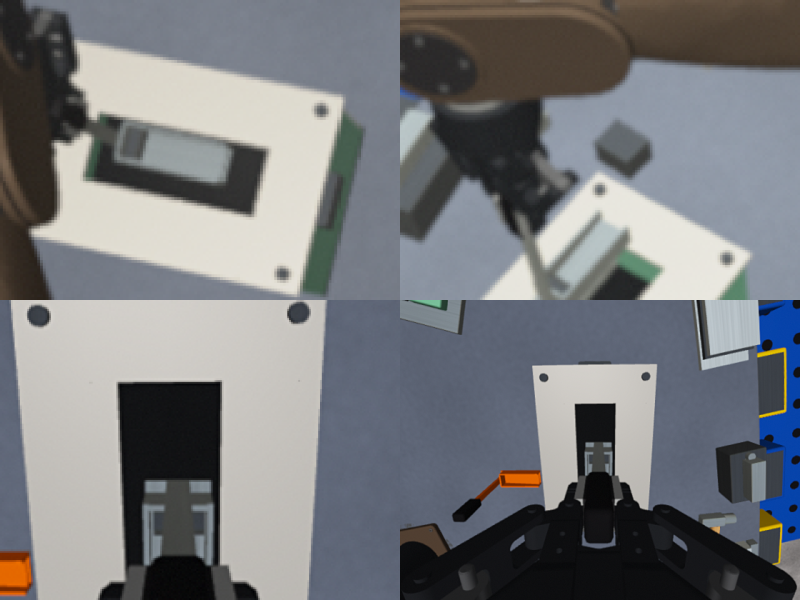

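The scoop hangs level over the slot with the roller at its rear. In the wrist view the slot's far corners are near (245,145) and (301,145). I'll measure the slot and the stem in the wrist frame.

```bash
cat > f.py <<'E'
from h import *
import pickle
a,b,w=pickle.load(open('tbw.pkl','rb'))
s=ctrl.get_state();T=np.array(s['eef_pos'])
g=w['color'].astype(int).min(2)
def cross(r,x0,x1,up):
    v=g[r,x0:x1].astype(float); th=120
    i=[k for k in range(len(v)-1) if (v[k]<th<=v[k+1] if up else v[k]>=th>v[k+1])][0]
    return x0+i+(v[i]-th)/(v[i]-v[i+1])
rows=range(150,192,4)
L=np.array([onz(w,cross(r,200,275,False),r,.15)[:2] for r in rows]);Rr=np.array([onz(w,cross(r,275,340,True),r,.15)[:2] for r in rows])
def fit(P): 
    m=P.mean(0);u=np.linalg.svd(P-m)[2][0];u=u*np.sign(u[1]);return m,u,np.degrees(np.arctan2(u[1],u[0]))
l,r=fit(L),fit(Rr);print(l[2],r[2])
# far end row
E=[]
for x in(255,265,275,285,292):
    v=g[130:160,x].astype(float);i=np.nonzero((v[:-1]>=120)&(v[1:]<120))[0][0];E.append(onz(w,x,130+i+(v[i]-120)/(v[i]-v[i+1]),.15)[:2])
e=np.mean(E,0);print('end fit',fit(np.array(E))[2])
th=np.radians((l[2]+r[2])/2);X=np.array([np.cos(th),np.sin(th)]);Y=np.array([-X[1],X[0]])
yl,yr=l[0]@Y,r[0]@Y;print('width',yl-yr); C=X*(e@X-.08)+Y*(yl+yr)/2
print('slot centre',C,'TCP in slot frame',(T[:2]-C)@X,(T[:2]-C)@Y)
# top view same
h=a['color'].astype(int)
M=(h.min(2)>140).astype(np.uint8);M[:,:70]=0;M[:,200:]=0;M[:125]=0;M[230:]=0
# scoop rim in wrist frame: full row profile near the scoop
for rr in(200,205,210,215,220): print(rr,[int(x) for x in g[rr,240:310:2]])
zs=T[2]-.1252
print('rear wall top centre pix pred',proj(w,[*(T[:2]+.0*X),zs+.024]))
E
python3 f.py
```

```text
77.64969777114354 77.29844003803179
end fit 167.2059680952819
width 0.06188266880063098
slot centre [0.57487639 0.23336141] TCP in slot frame 0.02874339985040772 -0.004132701154476833
200 [187, 185, 190, 139, 15, 18, 20, 18, 18, 17, 117, 132, 128, 129, 133, 135, 72, 68, 69, 67, 68, 66, 107, 128, 124, 130, 130, 134, 59, 14, 34, 184, 188, 187, 187]
205 [187, 186, 187, 155, 17, 19, 17, 18, 18, 16, 103, 115, 113, 114, 118, 111, 66, 68, 67, 67, 67, 66, 84, 111, 110, 116, 116, 120, 52, 14, 39, 194, 187, 186, 186]
210 [185, 185, 188, 172, 23, 19, 16, 17, 16, 33, 65, 63, 65, 65, 64, 67, 69, 65, 66, 67, 68, 67, 65, 66, 65, 65, 65, 65, 57, 14, 39, 192, 187, 187, 186]
215 [185, 185, 186, 193, 28, 16, 17, 18, 13, 81, 130, 120, 120, 117, 121, 89, 67, 67, 67, 66, 67, 67, 64, 111, 120, 120, 122, 126, 131, 16, 40, 190, 186, 187, 185]
220 [185, 183, 184, 190, 43, 17, 16, 19, 16, 73, 130, 82, 88, 57, 57, 66, 66, 65, 65, 64, 65, 68, 65, 61, 59, 57, 81, 119, 131, 17, 38, 191, 186, 184, 183]
rear wall top centre pix pred [276.67600102 209.87376925]
```

Emit:
{"method": "move_arm", "body": {
  "plan": [-2,0,0,0,0,0.4,5,-2,1,0,0,0,0,5,-1,0,-4,0,0,0,5,0,0,-8,0,0,0,5,0,0,-12,0,0,0,5,0,0,-15,0,0,0,5,0,0,-15,0,0,0,5,0,0,-12,0,0,0,5,0,0,-8,0,0,0,5,0,0,-4,0,0,0,5,0,0,0,0,0,0,5,0,0,0,0,0,0,5]
}}

```text
time: 8.15
eef_pos: [0.5805, 0.262, 0.2498]
tcp_rot: [0.78, 0.625, 0.001, 0.0]
contact_force: [0.9, 0.3, -2.7]
opening: 0.174
finger_force: 88.0
```

```bash
python3 e.py m2.png
```

```text
8.15 [0.58052953 0.26198444 0.24977444] [[0.218, 0.976, 0.001], [0.976, -0.218, 0.0], [0.001, 0.001, -1.0]] 77.43210825146555 [ 0.91788438  0.2889624  -2.68327678] 0.17383383658830878
```

View pics/m2.png

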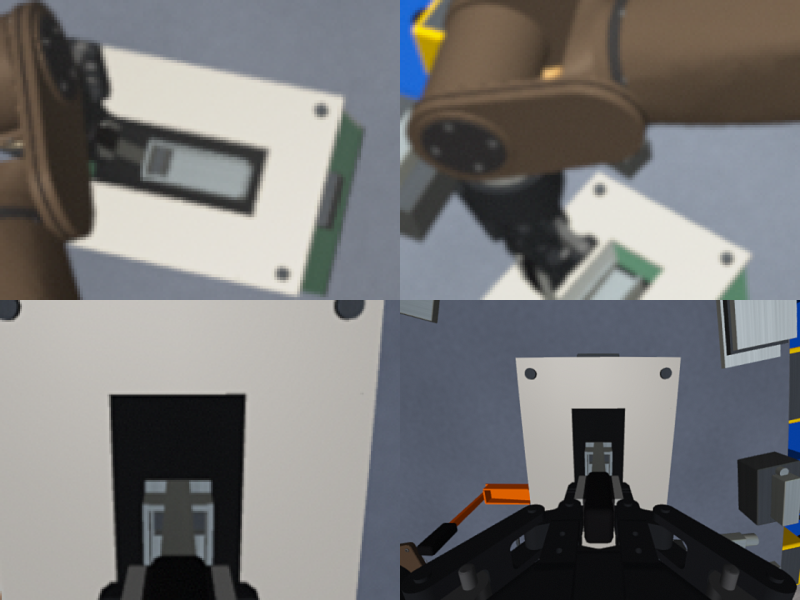

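The scoop is centred in the slot, the roller is still at its rear, and there is no contact. Next I go down another 50 mm, then start tipping.

Emit:
{"method": "move_arm", "body": {
  "plan": [0,0,-4,0,0,0,5,0,0,-8,0,0,0,5,0,0,-12,0,0,0,5,0,0,-12,0,0,0,5,0,0,-9,0,0,0,5,0,0,-4,0,0,0,5,0,0,-1,0,0,0,5,0,0,0,0,0,0,5,0,0,0,0,0,0,5,-0.4,-1.7,0,1.95,-0.43,0,5,-0.7,-3.4,-0.2,3.9,-0.87,0,5,0,0,0,0,0,0,5]
}}

```text
time: 9.5
eef_pos: [0.5791, 0.2556, 0.1994]
tcp_rot: [0.78, 0.624, 0.041, -0.032]
contact_force: [-0.7, 0.4, -3.2]
opening: 0.179
finger_force: 88.0
```

```bash
cat > s.py <<'E'
from h import *
s=ctrl.get_state();M=R.from_quat(s['tcp_rot']).as_matrix();T=s['eef_pos'];z=-M[:,2]
print(s['time'],T,'tilt',np.degrees(np.arccos(z[2])),'stem at cover',T-z*(T[2]-.15)/z[2],'Xdir tilt',z[:2],s['contact_force'],s['opening'],s['finger_force'],s['qpos'].round(2))
E
python3 s.py
```

```text
9.5 [0.57907597 0.25561172 0.19936812] tilt 5.977383990594052 stem at cover [0.58023652 0.26064885 0.15      ] Xdir tilt [-0.02338022 -0.10147734] [-0.72563058  0.41994268 -3.1887089 ] 0.17868856531239363 88.00872087478638 [0.22 0.19 1.75 0.1  1.15 0.4 ]
```

Emit:
{"method": "move_arm", "body": {
  "plan": [-0.7,-3.4,-0.5,3.9,-0.87,0,5,-0.7,-3.3,-0.7,3.9,-0.87,0,5,-0.7,-3.2,-1,3.9,-0.87,0,5,-0.7,-3.2,-1.2,3.9,-0.87,0,5,-0.7,-3.1,-1.4,3.9,-0.87,0,5,-0.6,-2.9,-1.6,3.9,-0.87,0,5,-0.6,-2.8,-1.9,3.9,-0.87,0,5,0,0,0,0,0,0,5,0,0,0,0,0,0,5,0,0,0,0,0,0,5,0,0,0,0,0,0,5,0,0,0,0,0,0,5]
}}

```text
time: 10.7
eef_pos: [0.5745, 0.2354, 0.191]
tcp_rot: [0.746, 0.599, 0.228, -0.182]
contact_force: [1.1, 0.1, -3.1]
opening: 0.175
finger_force: 88.0
```

```bash
python3 s.py; python3 e.py m3.png
```

```text
10.7 [0.57446688 0.23541818 0.19099105] tilt 33.9418260940487 stem at cover [0.58047489 0.26234435 0.15      ] Xdir tilt [-0.12159408 -0.54495007] [ 1.12130083  0.14603739 -3.13362884] 0.1746276701549934 88.04139733314514 [-0.    0.1   1.95  0.68  1.06 -0.12]
10.7 [0.57446688 0.23541818 0.19099105] [[0.179, 0.976, 0.122], [0.81, -0.217, 0.545], [0.558, 0.001, -0.83]] 77.52941800082407 [ 1.12130083  0.14603739 -3.13362884] 0.1746276701549934
```

View pics/m3.png

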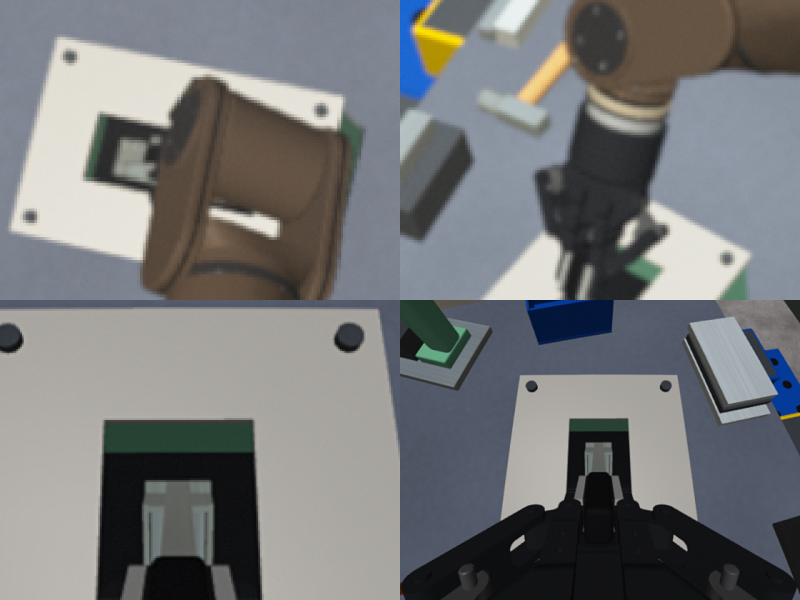

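The rear of the trough is now empty in the wrist view, so the roller has left it. I'll wait briefly, then level back.

Emit:
{"method": "move_arm", "body": {
  "plan": [0,0,0,0,0,0,5,0,0,0,0,0,0,5,0,0,0,0,0,0,5,0.3,1.4,1,-1.95,0.43,0,5,0.6,2.9,1.7,-3.9,0.87,0,5,0.7,3.1,1.5,-3.9,0.87,0,5,0.7,3.1,1.3,-3.9,0.87,0,5,0.7,3.2,1.1,-3.9,0.87,0,5,0.7,3.3,0.9,-3.9,0.87,0,5,0.7,3.3,0.7,-3.9,0.87,0,5,0.7,3.4,0.4,-3.9,0.87,0,5,0.7,3.4,0.2,-3.9,0.87,0,5]
}}

```text
time: 12.05
eef_pos: [0.5801, 0.2625, 0.1996]
tcp_rot: [0.78, 0.625, -0.001, 0.0]
contact_force: [0.8, -0.7, -3.5]
opening: 0.173
finger_force: 88.1
```

```bash
python3 s.py
```

```text
12.05 [0.58014432 0.26252389 0.19958726] tilt 0.07400849895716809 stem at cover [0.58011609 0.26246639 0.15      ] Xdir tilt [0.00056918 0.00115953] [ 0.79619526 -0.6606234  -3.46494424] 0.1730138575086503 88.05034160614014 [ 0.27  0.23  1.7  -0.    1.21  0.49]
```

Emit:
{"method": "move_arm", "body": {
  "plan": [0,0,4,0,0,0,5,0,0,8,0,0,0,5,0,0,13,0,0,0,5,0,0,18,0,0,0,5,0,0,20,0,0,0,5,0,0,20,0,0,0,5,0,0,18,0,0,0,5,0,0,14,0,0,0,5,0,0,10,0,0,0,5,0,0,5,0,0,0,5,0,0,0,0,0,0,5]
}}

```text
time: 13.15
eef_pos: [0.5803, 0.2619, 0.33]
tcp_rot: [0.78, 0.625, 0.001, 0.0]
contact_force: [-0.3, -0.9, -2.7]
opening: 0.177
finger_force: 88.1
```

```bash
python3 e.py m4.png
```

```text
13.15 [0.58025571 0.26188656 0.32999872] [[0.218, 0.976, 0.001], [0.976, -0.218, 0.0], [0.001, 0.001, -1.0]] 77.42404530268475 [-0.30859773 -0.86330962 -2.74488051] 0.1767433056133482
```

View pics/m4.png

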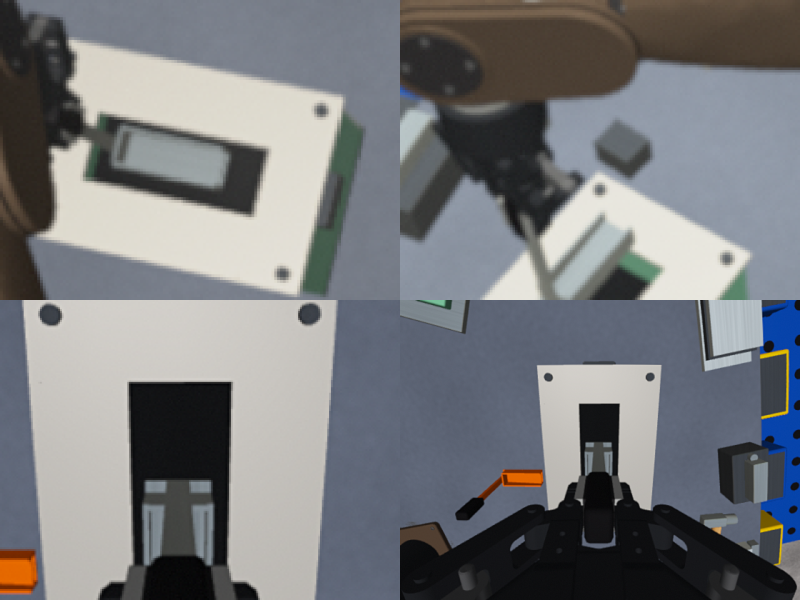

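The scoop is empty: the trough in the top view at (170,155) shows no dark roller. I'm carrying it back to its old free spot.

Emit:
{"method": "move_arm", "body": {
  "plan": [-2,-10,0,0,0,1,5,-4,-22,0,0,0,2,5,-7,-37,0,0,0,3,5,-7,-42,0,0,0,3,5,-8,-44,0,0,0,3,5,-8,-44,0,0,0,3,5,-8,-44,0,0,0,3,5,-8,-44,0,0,0,3,5,-7,-38,0,0,0,3,5,-6,-28,0,0,0,2,5,-3,-16,0,0,0,1,5,-1,-8,0,0,0,0,5]
}}

```text
time: 14.5
eef_pos: [0.5104, -0.1163, 0.3283]
tcp_rot: [0.613, 0.79, -0.0, -0.001]
contact_force: [-0.2, 0.4, -2.9]
opening: 0.178
finger_force: 88.0
```

Emit:
{"method": "move_arm", "body": {
  "plan": [0,0,-5,0,0,0,5,0,0,-12,0,0,0,5,0,0,-20,0,0,0,5,0,0,-26,0,0,0,5,0,0,-28,0,0,0,5,0,0,-28,0,0,0,5,0,0,-26,0,0,0,5,0,0,-20,0,0,0,5,0,0,-14,0,0,0,5,0,0,-8,0,0,0,5,0,0,-4,0,0,0,5,0,0,0,0,0,0,5]
}}

```text
time: 15.7
eef_pos: [0.5113, -0.1148, 0.1384]
tcp_rot: [0.613, 0.79, 0.0, 0.0]
contact_force: [0.1, 0.3, -2.4]
opening: 0.175
finger_force: 88.0
```

```bash
python3 s.py
```

```text
15.7 [ 0.51131628 -0.11481704  0.13836781] tilt 0.008460819562680662 stem at cover [ 0.51131458 -0.11481679  0.15      ] Xdir tilt [-1.46073738e-04  2.16481726e-05] [ 0.06885207  0.28977503 -2.35109032] 0.17533681392260173 87.9641318321228 [-0.41  0.05  2.02  0.    1.07 -0.67]
```

Need 13 mm more.

Emit:
{"method": "move_arm", "body": {
  "plan": [0,0,-4,0,0,0,5,0,0,-4,0,0,0,5,0,0,-2.5,0,0,0,5,0,0,-1.5,0,0,0,5,0,0,-0.8,0,0,0,5,0,0,0,0,0,0,5]
}}

```text
time: 16.3
eef_pos: [0.5111, -0.115, 0.1255]
tcp_rot: [0.613, 0.79, -0.0, -0.0]
contact_force: [0.8, -0.0, -3.4]
opening: 0.175
finger_force: 88.1
```

Emit:
{"method": "move_arm", "body": {
  "plan": [0,0,-0.5,0,0,0,5,0,0,-0.5,0,0,0,5,0,0,0,0,0,0,5]
}}

```text
time: 16.6
eef_pos: [0.5113, -0.115, 0.1252]
tcp_rot: [0.613, 0.79, 0.0, 0.0]
contact_force: [-1.3, 0.6, 1.7]
opening: 0.172
finger_force: 88.6
```

Touching the bench (force has turned up). Release slowly, then go up.

Emit:
{"method": "move_arm", "body": {
  "plan": [0,0,0,0,0,0,20,0,0,0,0,0,0,30,0,0,0,0,0,0,50,0,0,0,0,0,0,85,0,0,0,0,0,0,85,0,0,0,0,0,0,85,0,0,5,0,0,0,85,0,0,20,0,0,0,85,0,0,40,0,0,0,85,0,0,40,0,0,0,85,0,0,20,0,0,0,85,0,0,0,0,0,0,85]
}}

```text
time: 17.8
eef_pos: [0.5132, -0.1159, 0.2545]
tcp_rot: [0.613, 0.79, 0.001, 0.004]
contact_force: [0.6, 0.1, -1.2]
opening: 0.999
finger_force: 0.0
```

Emit:
{"method": "move_arm", "body": {
  "plan": [-5,-20,0,0,0,0,85,-10,-30,0,0,0,0,85,-5,-20,0,0,0,0,85,0,0,0,0,0,0,85,0,0,0,0,0,0,85]
}}

```text
time: 18.3
eef_pos: [0.4905, -0.1847, 0.2481]
tcp_rot: [0.613, 0.79, 0.0, -0.001]
contact_force: [0.8, 0.1, -0.1]
opening: 0.996
finger_force: 0.0
```

```bash
python3 - <<'E'
from h import *
s=ctrl.get_state();print(s['time'],s['eef_pos'],s['contact_force'],s['opening'])
w=cam('wrist');b=cam('side');cv2.imwrite('pics/m5.png',np.hstack([cv2.resize(c['color'][:,:,::-1],(400,300)) for c in (w,b)]))
E
```

```text
18.3 [ 0.49053583 -0.18466504  0.24809348] [ 0.82411979  0.12279693 -0.08690212] 0.9958639197959654
```

View pics/m5.png

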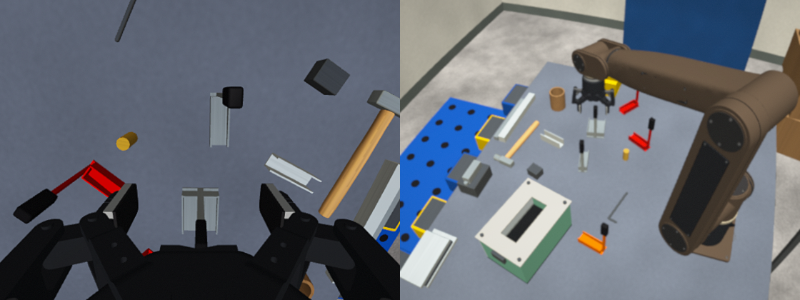

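The narrow scoop stands upright and empty, at (220,118) in the wrist view and (583,155) in the side view. The wide scoop is untouched and the arm is clear.

```bash
python3 -c "from plant import order;print(order.sign_off())"
```

```text
the job is handed in; nothing more can be done
None
```

The job is handed in: the roller was tipped out inside the tub (the scoop came out empty, though I did not see the roller on the tub floor), no cover contact was felt, the empty narrow scoop stands upright on the bench where it started, and the wide scoop was left alone; the sign-off gave no verdict.

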